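# Slide the drilled brush round the bent hook rail

## Task

The round polish brush hangs by the hole in its handle on the bent iron rail, near the post. Slide it along the rod, round the bend, out to the open end until it sits against the brass collar, then let it go so that it hangs there at rest. Keep it running freely and gently, without forcing it against the rod, and leave the tin, the lamp and the nail jar where they are.

Things in the scene. Friction and masses are not known exactly. Their poses are not given: they have to be found in the camera images.
- rail: Black iron rail: a 10 mm round rod, level, centre 200 mm above the bench, on one 14 mm post with a 90 mm foot. Origin on the bench below the middle of its bend, z up. Near leg: straight along rail x at y = -17.6 mm, from the post (x = -157.4) to the bend's start (x = -42.4). Bend: 60 mm centre-line radius, turning left seen from above, nominally 90 degrees (see rail_bend). Rigid and fixed.
- rail_bend (a point): Middle of the bend on the rod's centre line, 200 mm up, axes as the rail (the rod heads midway between +x and +y here). Hand-bent: all beyond this point may be swung level about it by up to 16 degrees (0.28 rad) either way, differently each time; no given pose shows this, so feel or look. Leaning on the rod with over 12 N (25 N while seating, 40 N while taking hold) is forcing.
- rail_start (a point): Start of the bend on the rod's centre line, at rail x = -42.4, y = -17.6 mm, 200 mm up; axes as the rail. Beyond the bend, the outer leg runs nominally along rail +y at x = 17.6 mm, from y = 42.4 to the face of a fixed brass stop collar (24 mm diameter) at y = 127.4 mm. With the brush against the collar its hole centre is 123 mm from the middle of the bend.
- brush_eye (a point): Centre of the 14 mm hole drilled through the flat wooden handle (2 mm play round the rod; hanging, it lies 2 mm below the rod's centre). x along the hole, z up. Handle 11 mm thick along x, 26 mm wide along y, from 15 mm below this point to 55 mm above. Below it a neck and a round 44 mm head, down to 105 mm below this point. Mass 90 to 180 g.
- brush_tab (a point): Point on the brush to grasp from above: middle of the handle's flat upper part, 36 mm above the hole's centre; axes as brush_eye. Here the handle is 26 mm wide along y and 11 mm thick along x, and its top is 19 mm higher.
- tin: Round black polish tin, 80 mm diameter, 30 mm high, standing on the bench; origin at the centre of its underside. Leave alone.
- lamp: Spirit lamp base of bare tin plate, 76 mm diameter, 70 mm high; origin at the centre of its underside. Leave alone.
- jar: Squat glass jar of heel nails with a brass lid, 68 mm diameter, 62 mm high; origin at the centre of its underside. Leave alone.
Things that resemble listed ones, but are neither listed nor needed, are in the scene too. What is meant by the part that bears brush_eye is not blue, pink or turquoise, and is the larger of those in its own colour.

How it is judged:
By the outcome, as a careful person would: the job done as asked, in the order asked, and still so for the second after the job is handed in, with the robot touching nothing.
It also fails if it takes over 72 s, if anything falls off the work surface, if the arm or the gripper's body presses on something with over 40 N, if the wrist force passes 120 N, or if a joint passes its speed limit or range.

## Robot

A 6-joint arm with a two-finger parallel gripper is mounted at the origin on the work surface. World frame = base frame: x ahead of the robot, y to its left, z up, the work surface at z = 0. Lengths are in m, angles in rad, forces in N, time in s.
With the tool pointing down it reaches from about 0.375 to 0.9 m from the base axis. Payload 3.1 kg.
Tool frame: the origin (TCP) lies between the finger pads; the fingertips stand 11 mm ahead of it and the grasp point (between the pads) lies 8 mm behind it (r.tip_reach is the x of the fingertips in the tool frame, in m); x points along the fingers, y is the direction in which the jaws open and shut, and the axes are right-handed (so a half turn about x gives the same grasp; the last joint's range is limited). The gripper opens to 85 mm and grips with 20 to 120 N. Pads are 22 mm wide; open, the fingers measure 114 mm over their backs; the gripper's body (76 mm by 85 mm) begins 54 mm behind the grasp point. The pads swing forward as they close: fully open they stand 13 mm farther back than shut.
Start: joints at [1.038, 0.527, 1.433, -0, 1.181, -0.178], TCP at [0.216, 0.586, 0.242] pointing down, gripper open.
Joint ranges: [-3.08, 3.08], [-0.75, 2.2], [0.22, 2.44], [-1.43, 4.57], [0, 2.65], [-2.85, 2.85]. Speed limits (rad/s): [2.79, 2.79, 3.14, 3.14, 3.14, 3.14].

## Interface

Orientations are given as [roll, pitch, yaw] about the fixed x, y, z axes, in that order (R = Rz(yaw) Ry(pitch) Rx(roll)).
In Python, from station import r gives the robot as it stands.
- The arm moves only by the tool arm_command, never from a script. Its argument "plan" is one flat list of numbers, 6 for each row, row after row: the shift along the tool's x, y, z in cm, then the turn, a rotation vector about the tool's x, y, z in degrees. A call has 1 to 5 rows; each row shifts and turns the pose as measured when the row begins, along the tool's axes as they then stand; what a row does not reach is not made up. A row lasts 1/10 s, in which the tool goes at most 50 mm and 8.59 degrees, less where a joint would pass 70% of its speed; a pose out of reach is approached as far as the arm can. A call with a gripper value outside its range is refused whole. "grip" is the gripper's target within -1 to 1 (shut at 1, half-way at 0, fully open at -1), set as the call begins (left out, the last holds). The fingers move at their own pace and stop on an object; the grip force is fixed at half the most. Time passes only in rows, so rows that do not move let the fingers close. It gives the time, the measured TCP pose, the force and the opening at its end, in the units of the state.
- r.read_state(): the state, without advancing time (a new reading comes with each control period).
- r.grab_frame(name): name is "side" or "top"; returns the picture (384x512x3 uint8, red, green, blue); there is no depth.
- r.get_calibration(name): a dict with "camera_matrix" (3x3 intrinsics, pixels), "origin" and "attitude" of the camera in the world. Camera axes: x right, y up, looking along -z (the intrinsics and any distortion apply to the point x, -y, -z); pixel columns grow to the right and rows downward; lengths in m; the calibration is good to about 2 mm. A picture is of the moment at which its call begins. get_calibration takes no time and is no camera call.
- r.finish_job(): hands the job in, once; it reports no verdict.
The state is a dict: "time_s": time; "joint_pos": joint angles; "dq": joint speeds; "effort": joint torques, N m; "ee_pos": TCP position; "orientation": TCP orientation; "wrist_force": force on the tool from outside, world axes, zero at the start; "wrist_torque": the same for the moment, N m; "width": opening from 0.0 (shut) to 1.0 (fully open).
Only numpy, scipy, OpenCV 4.12 (cv2) and the standard library are available. Lean on these libraries where they do the work, as an engineer would, in place of code of your own. Each camera call takes 0.05 s, during which the arm holds its last target.

## Working session

There is one attempt and no reset: what is moved stays moved. The work goes in short steps, Python scripts to look and compute and a tool call to move; the robot and the scene stay as the last step left them, time stands still between calls to the robot, and variables do not carry over. Pictures are saved under pics/ and viewed, and the job is handed in when it is done.

Besides the shell and the picture viewer there is one more tool, called after "Call:" as name(argument=value, ...) on one line, values as JSON. arm_command: Moves the arm, as the interface text tells. Its arguments: {"type":"object","properties":{"plan":{"type":"array","items":{"type":"number"}},"grip":{"type":"number"}},"required":["plan"]}

```bash
ls; mkdir -p pics; python3 - <<'E'
from station import r
import cv2
for n in ("side","top"):
    f=r.grab_frame(n); cv2.imwrite(f"pics/{n}0.png",f[:,:,::-1]); 
    c=r.get_calibration(n); print(n,c)
print(r.read_state(), r.tip_reach)
E
```

```text
pics
side {'camera_matrix': array([[456.5670361 ,   0.        , 242.87799473],
       [  0.        , 456.5670361 , 191.63079341],
       [  0.        ,   0.        ,   1.        ]]), 'origin': array([ 0.14664954, -0.89485064,  0.68597371]), 'attitude': array([ 1.0928386 , -0.01469224, -0.39967005])}
top {'camera_matrix': array([[455.2382446 ,   0.        , 252.84987473],
       [  0.        , 455.2382446 , 193.89166051],
       [  0.        ,   0.        ,   1.        ]]), 'origin': array([0.31612432, 0.00237232, 1.3310351 ]), 'attitude': array([ 1.70074380e-01, -4.42368956e-05, -1.54883461e+00])}
{'time_s': 0.1, 'joint_pos': array([ 1.03847767e+00,  5.28396689e-01,  1.43375607e+00, -6.63059669e-06,
        1.18142561e+00, -1.78502258e-01]), 'dq': array([ 0.00046954, -0.00127373, -0.00351839,  0.00089452,  0.00060084,
       -0.00030061]), 'effort': array([-5.02940493e-04, -4.43306565e+01, -1.78585267e+01, -2.38350549e-04,
        3.87668086e-03,  5.88612934e-06]), 'ee_pos': array([0.21620576, 0.58575196, 0.24142279]), 'orientation': array([-1.74621191,  1.5688106 , -2.10002579]), 'wrist_force': array([ 0.99612862, -0.38572803, -0.31678067]), 'wrist_torque': array([-0.04508811, -0.0221233 ,  0.02297064]), 'width': 0.9976200204611427} 0.011
```

View pics/side0.png

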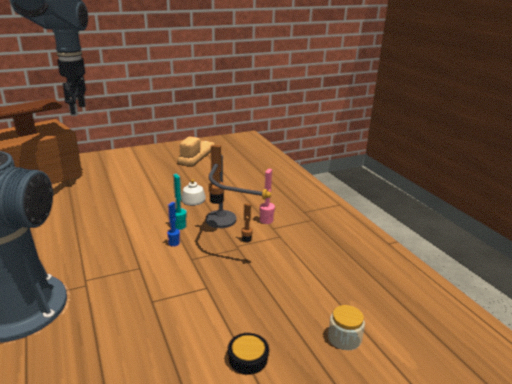

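View pics/top0.png

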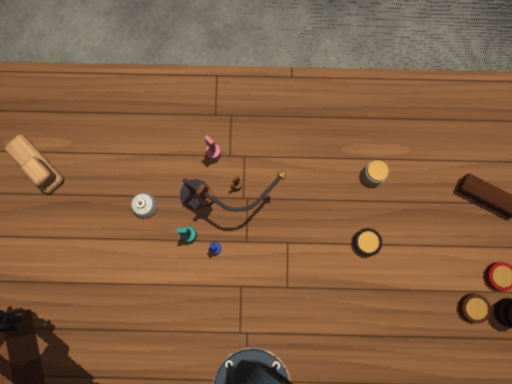

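```bash
python3 - <<'E'
import cv2
a=cv2.imread("pics/top0.png")[130:270,120:310]; cv2.imwrite("pics/topz.png",cv2.resize(a,None,fx=4,fy=4,interpolation=cv2.INTER_CUBIC))
a=cv2.imread("pics/side0.png")[130:270,150:300]; cv2.imwrite("pics/sidez.png",cv2.resize(a,None,fx=4,fy=4,interpolation=cv2.INTER_CUBIC))
E
```

```text
(no output)
```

View pics/topz.png

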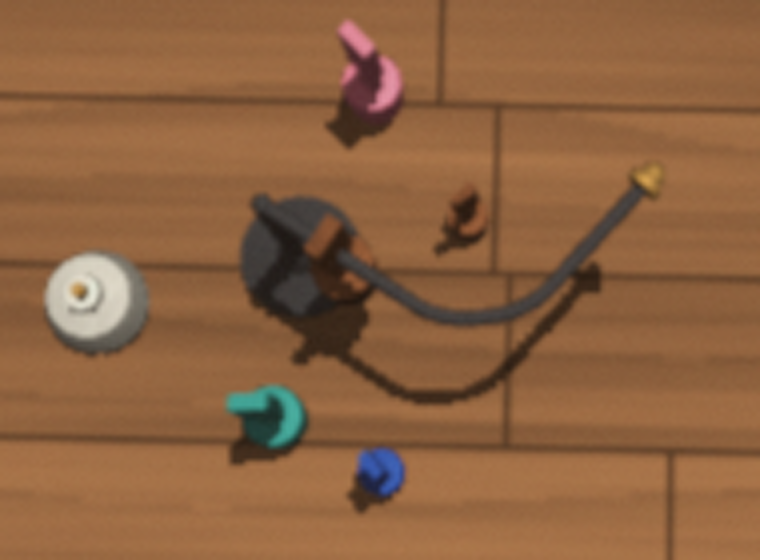

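View pics/sidez.png

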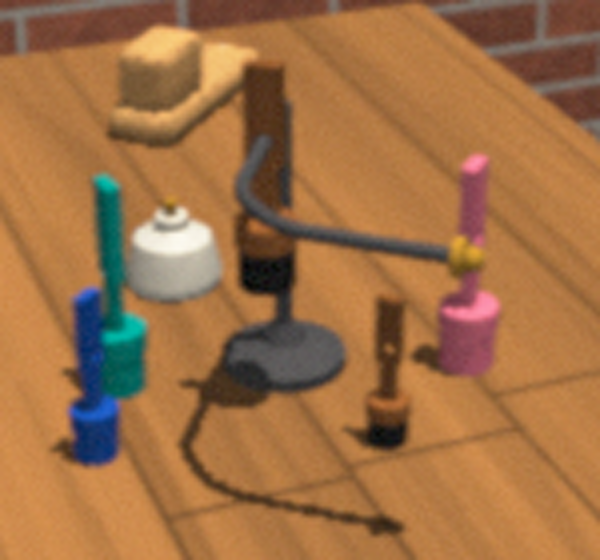

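```bash
cat > h.py <<'E'
import numpy as np, cv2
from scipy.spatial.transform import Rotation as R
from station import r
C={n:r.get_calibration(n) for n in("side","top")}
def ray(n,u,v):
    c=C[n];K=c["camera_matrix"];d=np.array([(u-K[0,2])/K[0,0],-(v-K[1,2])/K[1,1],-1.])
    return c["origin"],R.from_euler('xyz',c["attitude"]).apply(d)
def plane(n,u,v,z):
    o,d=ray(n,u,v);return o+d*(z-o[2])/d[2]
def tri(a,b):
    o1,d1=ray("top",*a);o2,d2=ray("side",*b)
    s=np.linalg.lstsq(np.c_[d1,-d2],o2-o1,rcond=None)[0]
    p=o1+s[0]*d1;q=o2+s[1]*d2
    return (p+q)/2,np.linalg.norm(p-q)*1000
def proj(n,p):
    c=C[n];K=c["camera_matrix"];q=R.from_euler('xyz',c["attitude"]).inv().apply(np.array(p)-c["origin"])
    return np.array([K[0,2]+K[0,0]*q[0]/-q[2],K[1,2]-K[1,1]*q[1]/-q[2]])
E
python3 - <<'E'
from h import *
t=cv2.imread("pics/top0.png"); s=cv2.imread("pics/side0.png")
print(plane("top",195,195,0.2),plane("top",282,175,.2))
def masks(im):
    h=cv2.cvtColor(im,cv2.COLOR_BGR2HSV); 
    return h
h=masks(t)
# print saturation, value around rod columns
for u in (215,220,240,260,270,275):
    print(u,[tuple(int(x) for x in h[v,u]) for v in range(178,216,2)])
# collar
for n,im,box in(("top",t,(160,190,270,295)),("side",s,(180,205,255,275))):
    hh=masks(im);y0,y1,x0,x1=box
    m=((hh[...,0]>18)&(hh[...,0]<32)&(hh[...,1]>130)&(hh[...,2]>100)).astype(np.uint8)
    z=np.zeros_like(m);z[y0:y1,x0:x1]=m[y0:y1,x0:x1]
    v,u=np.nonzero(z);print(n,u.mean(),v.mean(),len(u))
E
```

```text
[0.50427989 0.15226003 0.2       ] [ 0.56059657 -0.06633677  0.2       ]
215 [(13, 145, 144), (13, 146, 145), (13, 146, 148), (13, 145, 146), (13, 144, 145), (13, 147, 149), (13, 145, 153), (14, 146, 154), (13, 146, 147), (13, 145, 134), (12, 90, 74), (10, 21, 72), (9, 88, 75), (13, 144, 142), (13, 145, 148), (13, 145, 137), (13, 144, 138), (14, 143, 144), (13, 148, 140)]
220 [(13, 144, 143), (13, 145, 146), (13, 144, 149), (13, 144, 145), (13, 144, 143), (13, 145, 149), (13, 145, 153), (14, 144, 154), (13, 144, 149), (13, 143, 137), (13, 145, 107), (13, 141, 123), (9, 61, 80), (5, 23, 68), (12, 126, 107), (13, 144, 136), (13, 144, 136), (13, 142, 145), (13, 148, 145)]
240 [(13, 145, 146), (13, 152, 131), (11, 158, 145), (11, 160, 148), (11, 157, 128), (12, 146, 68), (13, 145, 135), (13, 147, 153), (13, 144, 150), (13, 147, 144), (13, 143, 105), (13, 144, 131), (13, 145, 139), (13, 146, 140), (13, 140, 140), (10, 41, 75), (14, 58, 66), (13, 144, 143), (13, 147, 149)]
260 [(13, 145, 153), (13, 144, 152), (13, 146, 143), (13, 147, 142), (13, 145, 142), (14, 142, 149), (13, 144, 147), (
[... 231 characters left out ...]
7), (13, 131, 119), (8, 41, 75), (12, 36, 71), (13, 121, 105), (13, 143, 144), (13, 145, 151), (13, 145, 132), (13, 150, 95), (13, 147, 104), (13, 144, 115), (13, 144, 138), (13, 146, 140), (13, 144, 136), (13, 144, 135), (14, 145, 144), (13, 146, 150)]
275 [(13, 139, 130), (12, 60, 76), (8, 28, 72), (12, 87, 79), (14, 144, 131), (13, 144, 150), (13, 146, 145), (13, 144, 150), (13, 144, 150), (13, 144, 149), (13, 147, 120), (13, 147, 127), (13, 147, 137), (13, 149, 139), (13, 144, 140), (13, 144, 138), (13, 145, 135), (13, 148, 143), (13, 144, 151)]
top nan nan 0
side 265.64285714285717 193.61904761904762 42<stdin>:16: RuntimeWarning: Mean of empty slice.
  ret = ret.dtype.type(ret / rcount)
```

```bash
cat > rod.py <<'E'
from h import *
t=cv2.imread("pics/top0.png"); s=cv2.imread("pics/side0.png")
h=cv2.cvtColor(t,cv2.COLOR_BGR2HSV).astype(float)
w=np.clip((138-h[...,1])/110,0,1); w[:, :180]=0; w[:,290:]=0; w[:165]=0; w[225:]=0
m=(w>0.05).astype(np.uint8)
n,l,st,ce=cv2.connectedComponentsWithStats(m)
k=l[208,240] if l[208,240] else l[210,240]
w=w*(l==k)
v,u=np.nonzero(w); ww=w[v,u]
P=np.array([plane("top",a,b,.2)[:2] for a,b in zip(u,v)])
def line(sel):
    p=P[sel];g=ww[sel];c=np.average(p,axis=0,weights=g)
    U,S,V=np.linalg.svd(((p-c)*np.sqrt(g)[:,None]));d=V[0]
    res=(p-c)@np.array([-d[1],d[0]])
    return c,d,np.sqrt(np.average(res**2,weights=g))
if __name__=="__main__":
    vis=cv2.resize((w*255).astype(np.uint8)[160:230,175:295],None,fx=5,fy=5,interpolation=cv2.INTER_NEAREST);cv2.imwrite("pics/w.png",vis)
    for u0,u1 in((208,222),(209,219),(262,279),(264,277),(259,277)):
        c,d,e=line((u>=u0)&(u<=u1)); print(u0,u1,c,d,np.degrees(np.arctan2(d[1],d[0])),e*1000)
E
python3 rod.py
```

```text
208 222 [0.4921752  0.10127424] [-0.54703525 -0.83710957] -123.16385552268355 2.474523787399441
209 219 [0.4937566  0.10381716] [-0.5624387  -0.82683899] -124.22461812519768 2.4943075638998216
262 279 [ 0.52893041 -0.03695268] [-0.7672177   0.64138678] 140.10469367242743 2.448744497162233
264 277 [ 0.5296426  -0.03745808] [-0.77505555  0.63189311] 140.8100689247584 2.4249277982673116
259 277 [ 0.52241003 -0.03122788] [-0.7672725   0.64132122] 140.10958998693312 2.4551451111138958
```

View pics/w.png

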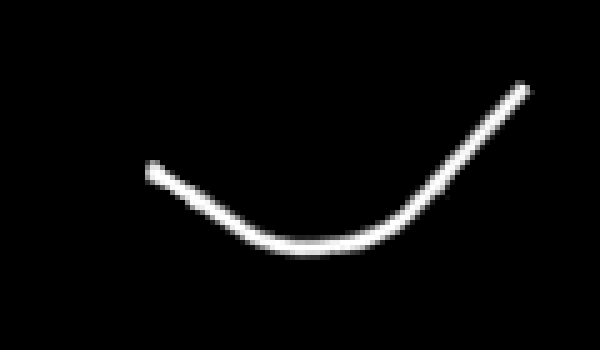

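```bash
python3 - <<'E'
import cv2
a=cv2.imread("pics/top0.png")[172:222,172:232]; cv2.imwrite("pics/topzz.png",cv2.resize(a,None,fx=12,fy=12,interpolation=cv2.INTER_CUBIC))
a=cv2.imread("pics/side0.png")[140:205,195:275]; cv2.imwrite("pics/sidezz.png",cv2.resize(a,None,fx=9,fy=9,interpolation=cv2.INTER_CUBIC))
E
python3 - <<'E'
from rod import *
# local slope along the near part
for u0 in range(206,226,3):
    c,d,e=line((u>=u0)&(u<u0+6)); print(u0,c,np.degrees(np.arctan2(d[1],d[0])),e*1000)
E
```

```text
206 [0.50291299 0.11852769] -131.0875154844894 2.2700151198415246
209 [0.4974849  0.11006054] -131.94865569316553 2.3349960533049225
212 [0.49310956 0.10276055] -131.66747637348672 2.5256080022792284
215 [0.48846979 0.09505421] -132.90416860790683 2.3553887408566054
218 [0.48350216 0.0873107 ] -131.76296438027404 2.317252611042326
221 [0.4788183  0.07966869] -129.664789753712 2.312409422845459
224 [0.47508754 0.07208288] 60.036642709874855 2.4228550429402937
```

View pics/topzz.png

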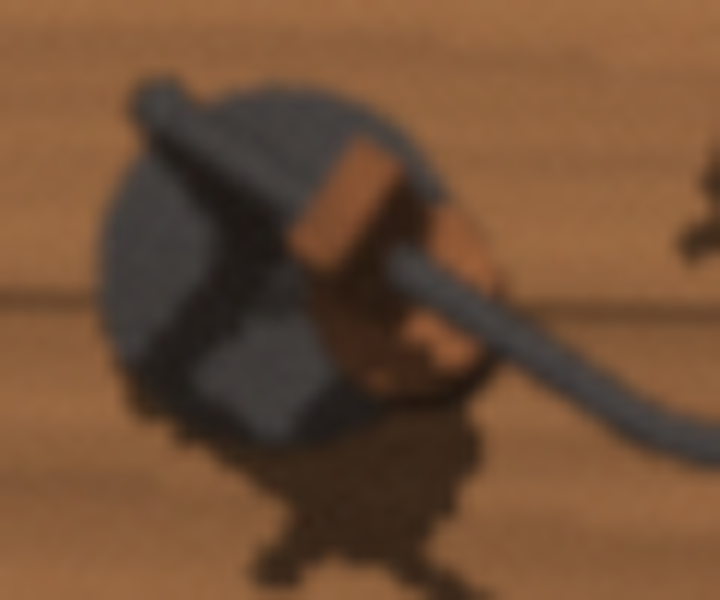

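View pics/sidezz.png

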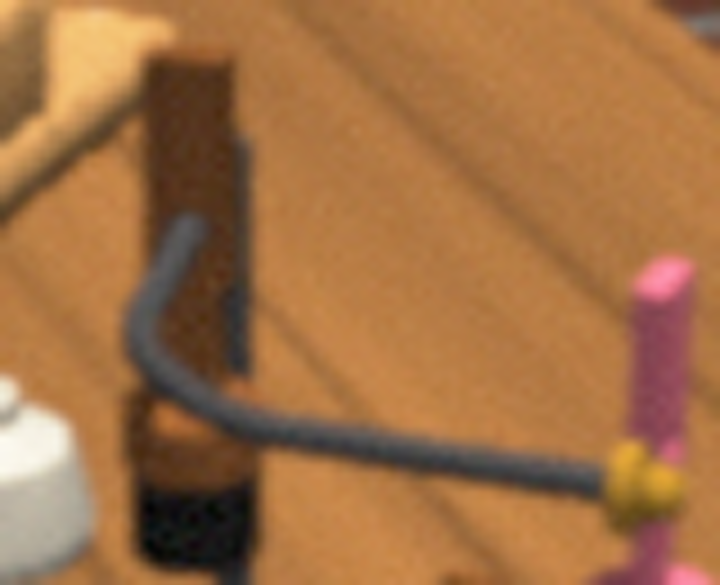

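```bash
python3 - <<'E'
from rod import *
W=w; cl={}
for c in range(204,285):
    col=W[:,c]
    if col.sum()>0.5: cl[c]=(np.arange(384)*col).sum()/col.sum()
Q=lambda a,b:plane("top",a,b,.2)[:2]
pc=Q(184.7+0,180.1); print("post",pc)
near=np.array([Q(c,cl[c]) for c in range(208,218)])
def fit(p):
    c=p.mean(0);d=np.linalg.svd(p-c)[2][0];return c,d,np.abs((p-c)@[-d[1],d[0]]).max()*1000
c1,d1,e1=fit(near); d1=d1*np.sign(-d1[1]); print("near",c1,np.degrees(np.arctan2(d1[1],d1[0])),e1)
c1b,d1b,e=fit(np.vstack([near,pc])); d1b*=np.sign(-d1b[1]); print("near+post",c1b,np.degrees(np.arctan2(d1b[1],d1b[0])),e)
out=np.array([Q(c,cl[c]) for c in range(262,277)])
c2,d2,e2=fit(out); d2*=np.sign(d2[0]); print("out",c2,np.degrees(np.arctan2(d2[1],d2[0])),e2)
# centre line
for c in range(206,282,4): print(c,round(cl.get(c,0),2),Q(c,cl[c]).round(4) if c in cl else'')
for a in (d1,d1b):
    pass
np.savez("near.npz",c1=c1b,d1=d1b,c2=c2,d2=d2,pc=pc)
# rail frame from near line: origin: tangent-bend start = post + 115mm
d=d1b; n=np.array([-d[1],d[0]])   # left
pp=c1b+d*((pc-c1b)@d)
org=pp+d*0.1574+n*0.0176
print("rail origin from post",org,"yaw",np.degrees(np.arctan2(d[1],d[0])))
# mid-bend distance along the outer: outer leg starts 42.4-> dist of org to outer line
n2=np.array([-d2[1],d2[0]]); print("org to outer line (expect -17.6)",(c2-org)@n2*1000)
E
```

```text
post [0.54197294 0.18001843]
near [0.49625576 0.1078469 ] -121.31940143707045 0.26944780946991814
near+post [0.50041187 0.11440795] -122.24744424378366 0.37682105537135135
out [ 0.52548921 -0.03390658] -40.57467841102227 0.374097408349974
206 194.26 [0.5068 0.1246]
210 196.95 [0.5001 0.1143]
214 199.54 [0.4938 0.104 ]
218 202.1 [0.4875 0.0937]
222 204.7 [0.4811 0.0834]
226 207.08 [0.4753 0.0732]
230 208.5 [0.4719 0.063 ]
234 209.09 [0.4706 0.053 ]
238 209.06 [0.4709 0.043 ]
242 208.61 [0.4723 0.033 ]
246 207.88 [0.4743 0.023 ]
250 206.26 [0.4787 0.013 ]
254 204.02 [0.4846 0.0031]
258 200.2 [ 0.4945 -0.0067]
262 196.02 [ 0.5054 -0.0166]
266 191.59 [ 0.5169 -0.0265]
270 187.18 [ 0.5285 -0.0364]
274 182.89 [ 0.5397 -0.0463]
278 178.49 [ 0.5513 -0.0563]
rail origin from post [0.47275299 0.037582  ] yaw -122.24744424378366
org to outer line (expect -17.6) -19.998110001380066
```

```bash
cat > geo.py <<'E'
from h import *
D=np.load("near.npz"); c1,d1,c2,d2=D["c1"],D["d1"],D["c2"],D["d2"]
L=lambda d:np.array([-d[1],d[0]])
A=np.array([L(d1),L(d2)]); b=np.array([L(d1)@c1+.0176,L(d2)@c2+.0176])
org=np.linalg.solve(A,b); yaw=np.arctan2(d1[1],d1[0]); yo=np.arctan2(d2[1],d2[0]); swing=yo-yaw-np.pi/2
def rot(a):return np.array([[np.cos(a),-np.sin(a)],[np.sin(a),np.cos(a)]])
def near(x,y):return org+rot(yaw)@[x,y]
def far(x,y):return org+rot(yaw+swing)@[x,y]
# path param s=0 at bend start
def path(s):
    rr=.06;half=rr*np.pi/4
    if s<0:return near(-.0424+s,-.0176),yaw
    if s<half: a=s/rr; return near(-.0424+rr*np.sin(a),-.0176+rr*(1-np.cos(a))),yaw+a
    a=min(s/rr,np.pi/2)
    p=np.array([-.0424+rr*np.sin(a),-.0176+rr*(1-np.cos(a))]); e=max(0,s-rr*np.pi/2); p=p+[0,e]
    return far(*p),yaw+swing+a
SEND=.06*np.pi/2+.1219-.0424
E
python3 - <<'E'
from geo import *
print("org",org,"yaw",np.degrees(yaw),"swing",np.degrees(swing),"end",far(.0176,.1219), "collar centre~",far(.0176,.1314))
print("post pred",near(-.1574,-.0176),"px",proj("top",np.r_[near(-.1574,-.0176),.2]),proj("top",np.r_[far(.0176,.1274),.2]),proj("side",np.r_[far(.0176,.1274),.2]))
for s in(-.08,-.03,0,.02,.047,.07,.094,.12,.15,SEND):
    p,a=path(s);print(round(s,3),p.round(4),np.degrees(a).round(1),proj("top",np.r_[p,.2]).round(1),proj("side",np.r_[p,.2]).round(1))
t=cv2.imread("pics/top0.png");h=cv2.cvtColor(t,cv2.COLOR_BGR2HSV)
m=((h[...,0]>15)&(h[...,1]>155)&(h[...,2]>80));m[:,:270]=0;m[:,295:]=0;m[:160]=0;m[190:]=0
v,u=np.nonzero(m);print(u.mean(),v.mean(),len(u),u.min(),u.max(),v.min(),v.max())
# brush handle top in top image: brown zoom box corners
E
```

```text
org [0.47145978 0.03553218] yaw -122.24744424378366 swing -8.327234167238599 end [ 0.55260228 -0.05712452] collar centre~ [ 0.55981809 -0.06330368]
post pred [0.54055954 0.17804444] px [185.45215968 180.66362784] [279.76273308 176.42371347] [262.95677166 193.94610456]
-0.08 [0.5219 0.1484] -122.2 [196.8 188.2] [217.4 161.9]
-0.03 [0.4952 0.1062] -122.2 [213.2 199. ] [213.2 169.7]
0 [0.4792 0.0808] -122.2 [223.  205.5] [210.6 174.6]
0.02 [0.4715 0.0624] -103.1 [230.2 208.7] [210.1 178.1]
0.047 [0.4714 0.0356] -77.4 [240.9 208.9] [213.7 182.6]
0.07 [0.4774 0.0136] -63.7 [249.8 206.7] [219.3 186. ]
0.094 [ 0.492  -0.0053] -40.8 [257.4 201.2] [227.9 188.4]
0.12 [ 0.5118 -0.0222] -40.6 [264.3 193.6] [238.4 190. ]
0.15 [ 0.5346 -0.0417] -40.6 [272.1 184.9] [250.8 192. ]
0.174 [ 0.5526 -0.0571] -40.6 [278.3 178. ] [260.6 193.6]
281.97222222222223 174.0 36 278 285 171 178
```

```bash
python3 - <<'E'
from geo import *
f=lambda z,k,o:[(z[0]+.5)/k-.5+o[0],(z[1]+.5)/k-.5+o[1]]
cs=[(360,138),(407,167),(338,268),(290,238)]
P=[plane("top",*f(c,12,(172,172)),.253) for c in cs]
for p in P: print(p)
P=np.array(P);m=P.mean(0);print("mean",m, np.linalg.norm(P-np.roll(P,1,0),axis=1)*1000)
e=P[1]-P[2];print("wide edge dir",np.degrees(np.arctan2(e[1],e[0])))
R_=rot(yaw).T@(m[:2]-org);print("rail coords",R_*1000)
tc=f((347.5,202),12,(172,172)); sc=f((188,57),9,(195,140))
print(tc,sc,tri(tc,sc))
print("pred side of top ctr",proj("side",m))
s0=R_[0]+.0424; p,a=path(s0); print("s0",s0,p,np.degrees(a))
st=r.read_state(); print(R.from_euler('xyz',st['orientation']).as_matrix().round(3), st['ee_pos'])
E
```

```text
[0.52504953 0.13072959 0.253     ]
[0.51932617 0.12104771 0.253     ]
[0.49845103 0.1340454  0.253     ]
[0.50433615 0.14391751 0.253     ]
mean [0.51179072 0.13243505 0.253     ] [24.55535901 11.24702971 24.59088343 11.49318499]
wide edge dir -31.90802807085909
rail coords [-103.47541224  -17.59515898]
[200.5, 188.375] [215.44444444444446, 145.88888888888889] (array([0.51181399, 0.13280427, 0.25255518]), np.float64(0.3836199216960424))
pred side of top ctr [215.55708896 145.76564303]
s0 -0.06107541223784586 [0.51178663 0.13243763] -122.24744424378366
[[-0.001  0.346  0.938]
 [-0.002  0.938 -0.346]
 [-1.    -0.002 -0.   ]] [0.21620576 0.58575196 0.24142279]
```

Call:
arm_command(plan=[-4.5, 0, 0, 0, 0, 0, -4.5, 0, 0, 0, 0, 0, 0, -2.2, 2.9, 2.4, 0, 0, 0, -2.4, 2.8, 2.4, 0, 0, 0, -2.5, 2.7, 2.4, 0, 0], grip=-1)

```text
time_s: 0.6
ee_pos: [0.2656, 0.4884, 0.3314]
orientation: [-1.616, 1.564, -2.093]
wrist_force: [0.0, -0.4, 0.4]
width: 1.001
```

Call:
arm_command(plan=[0, -2.5, 2.6, 2.4, 0, 0, 0, -2.5, 2.6, 2.4, 0, 0, 0, -2.5, 2.6, 0, 0, 0, 0, -2.5, 2.6, 0, 0, 0, 0, -2.5, 2.6, 0, 0, 0])

```text
time_s: 1.1
ee_pos: [0.3137, 0.307, 0.3309]
orientation: [-1.529, 1.562, -2.092]
wrist_force: [0.2, -0.2, 0.4]
width: 0.998
```

```bash
cat > rel.py <<'E'
import sys
from geo import *
# target pos & heading of tool y (deg), print deltas in tool axes
def rel(p,hd):
    st=r.read_state(); M=R.from_euler('xyz',st['orientation'])
    h=np.radians(hd); T=np.c_[[0,0,-1],[np.cos(h),np.sin(h),0],[np.sin(h),-np.cos(h),0]]
    d=M.inv().apply(np.array(p)-st['ee_pos'])*100
    rv=(M.inv()*R.from_matrix(T)).as_rotvec(degrees=True)
    print("t",round(st['time_s'],2),"pos",st['ee_pos'].round(4),"d_cm",d.round(2),"rot",rv.round(2),"F",st['wrist_force'].round(2),"T",st['wrist_torque'].round(3),"w",round(st['width'],3),"q",st['joint_pos'].round(2))
E
python3 - <<'E'
from rel import *
rel([.5118,.1324,.33],57.8)
E
```

```text
t 1.1 pos [0.3137 0.307  0.3309] d_cm [ 0.13 -4.18 26.07] rot [-0.09  0.02  0.52] F [ 0.2  -0.18  0.42] T [ 0.031 -0.037  0.016] w 0.998 q [ 0.52  0.16  1.75 -0.    1.24 -0.48]
```

Call:
arm_command(plan=[0, -0.6, 4.2, 0, 0, 0.5, 0, -0.7, 4.3, 0, 0, 0, 0, -0.7, 4.3, 0, 0, 0, 0, -0.7, 4.3, 0, 0, 0, 0, -0.7, 4.3, 0, 0, 0])

```text
time_s: 1.6
ee_pos: [0.4757, 0.1566, 0.3297]
orientation: [-2.449, 1.566, -3.01]
wrist_force: [0.5, 2.2, 0.7]
width: 0.999
```

```bash
python3 - <<'E'
from rel import *
rel([.5118,.1324,.33],57.8)
E
```

```text
t 1.6 pos [0.4757 0.1566 0.3297] d_cm [-0.04 -0.12  4.34] rot [ 0.03 -0.21  0.18] F [0.45 2.2  0.71] T [ 0.039 -0.035 -0.002] w 0.999 q [ 0.09  0.26  1.62 -0.    1.27 -0.91]
```

Call:
arm_command(plan=[0, -0.1, 4.3, 0, 0, 0, 0, 0, 0, 8.5, 0, 0, 0, 0, 0, 8.5, 0, 0, 0, 0, 0, 8.5, 0, 0, 0, 0, 0, 8.5, 0, 0])

```text
time_s: 2.1
ee_pos: [0.5174, 0.1251, 0.3265]
orientation: [-1.728, 1.563, -2.895]
wrist_force: [-0.1, 1.1, 0.5]
width: 1.005
```

Call:
arm_command(plan=[0, 0, 0, 8.5, 0, 0, 0, 0, 0, 8.5, 0, 0, 0, 0, 0, 8.5, 0, 0, 0, 0, 0, 8.5, 0, 0, 0, 0, 0, 8.5, 0, 0])

```text
time_s: 2.6
ee_pos: [0.5156, 0.1246, 0.3238]
orientation: [-1.077, 1.557, -2.994]
wrist_force: [0.5, -0.0, -0.3]
width: 1.005
```

Call:
arm_command(plan=[0, 0, 0, 8.5, 0, 0, 0, 0, 0, 8.5, 0, 0, 0, 0, 0, 8.5, 0, 0, 0, 0, 0, 8.5, 0, 0, 0, 0, 0, 8.5, 0, 0])

```text
time_s: 3.1
ee_pos: [0.5136, 0.1246, 0.3213]
orientation: [-0.363, 1.551, -3.03]
wrist_force: [0.7, -0.4, -0.2]
width: 1.002
```

Call:
arm_command(plan=[0, 0, 0, 8.5, 0, 0, 0, 0, 0, 8.5, 0, 0, 0, 0, 0, 8.5, 0, 0, 0, 0, 0, 8.5, 0, 0, 0, 0, 0, 8.5, 0, 0])

```text
time_s: 3.6
ee_pos: [0.5114, 0.1245, 0.3188]
orientation: [0.368, 1.545, -3.049]
wrist_force: [0.5, 0.4, -0.0]
width: 1.001
```

```bash
python3 - <<'E'
from rel import *
rel([.5118,.1324,.33],-122.2)
E
```

```text
t 3.6 pos [0.5114 0.1245 0.3188] d_cm [-1.12 -0.76  0.21] rot [16.43  1.31 -0.74] F [ 0.46  0.39 -0.05] T [-0.003  0.006  0.033] w 1.001 q [ 0.03  0.32  1.56 -0.    1.29  1.87]
```

Call:
arm_command(plan=[-0.5, -0.7, 0.2, 8, 0.7, -0.4, -0.5, -0.1, 0.1, 8, 0.6, -0.3, 0, 0, 0, 0, 0, 0])

```text
time_s: 3.9
ee_pos: [0.51, 0.1332, 0.3273]
orientation: [0.663, 1.567, -3.046]
wrist_force: [1.8, -1.2, 0.2]
width: 0.997
```

```bash
python3 - <<'E'
from rel import *
f=r.grab_frame("side"); cv2.imwrite("pics/s1.png",cv2.resize(f[100:270,150:300,::-1],None,fx=3.5,fy=3.5))
f=r.grab_frame("top"); cv2.imwrite("pics/t1.png",cv2.resize(f[130:270,120:310,::-1],None,fx=4,fy=4))
rel([.5118,.1324,.23],-122.2)
E
```

```text
t 4.0 pos [0.51   0.133  0.3269] d_cm [ 9.69 -0.08 -0.22] rot [-0.14  0.22 -0.17] F [-0.33  0.26 -0.08] T [ 0.029 -0.007  0.014] w 0.997 q [ 0.04  0.3   1.56 -0.    1.28  2.18]
```

View pics/s1.png

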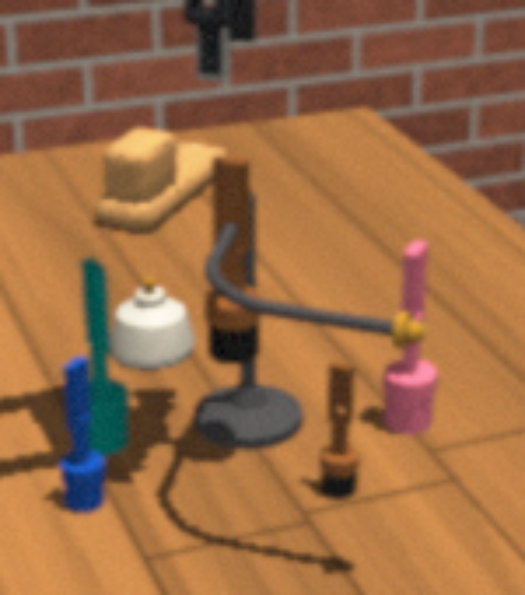

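View pics/t1.png

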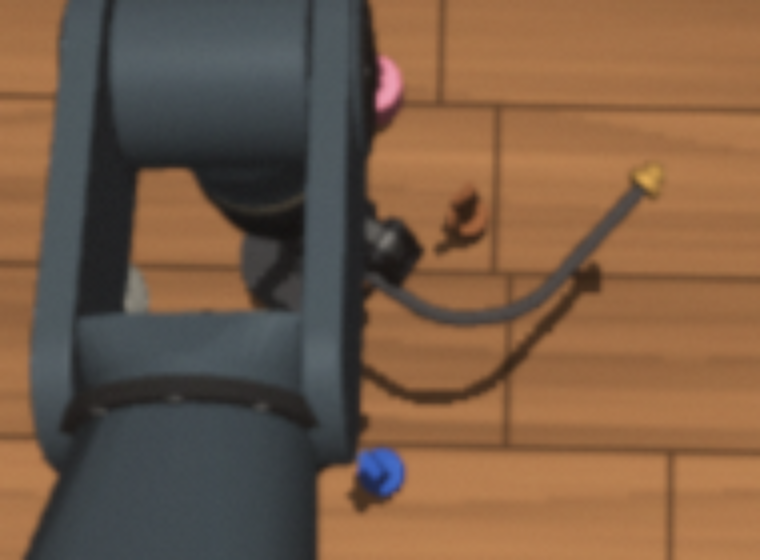

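Call:
arm_command(plan=[2.5, -0.1, -0.2, 0, 0, 0, 2.5, 0, 0, 0, 0, 0, 2.0, 0, 0, 0, 0, 0, 1.5, 0, 0, 0, 0, 0, 0, 0, 0, 0, 0, 0])

```text
time_s: 4.5
ee_pos: [0.5126, 0.132, 0.2385]
orientation: [0.702, 1.566, -2.992]
wrist_force: [-0.3, 0.2, 0.7]
width: 0.999
```

```bash
python3 - <<'E'
from rel import *
rel([.5118,.1324,.23],-122.2)
E
```

```text
t 4.5 pos [0.5126 0.132  0.2385] d_cm [0.85 0.01 0.08] rot [ 0.57  0.21 -0.18] F [-0.34  0.23  0.68] T [-0.023  0.049 -0.008] w 0.999 q [ 0.04  0.41  1.67 -0.    1.07  2.16]
```

Call:
arm_command(plan=[0.7, 0, 0.1, 0.5, 0.2, -0.2, 0.05, 0, 0, 0, 0, 0])

```text
time_s: 4.7
ee_pos: [0.5121, 0.1324, 0.2307]
orientation: [-1.804, 1.57, 0.778]
wrist_force: [0.4, -0.2, -0.2]
width: 1.001
```

```bash
python3 - <<'E'
from rel import *
f=r.grab_frame("side"); cv2.imwrite("pics/s2.png",cv2.resize(f[100:220,150:300,::-1],None,fx=4.5,fy=4.5))
rel([.5118,.1324,.23],-122.2)
E
```

```text
t 4.75 pos [0.5128 0.1324 0.2314] d_cm [0.14 0.06 0.08] rot [ 0.15 -0.1   0.1 ] F [-0.5   0.53 -0.66] T [-0.016  0.029  0.013] w 1.001 q [0.04 0.41 1.68 0.   1.04 2.17]
```

View pics/s2.png

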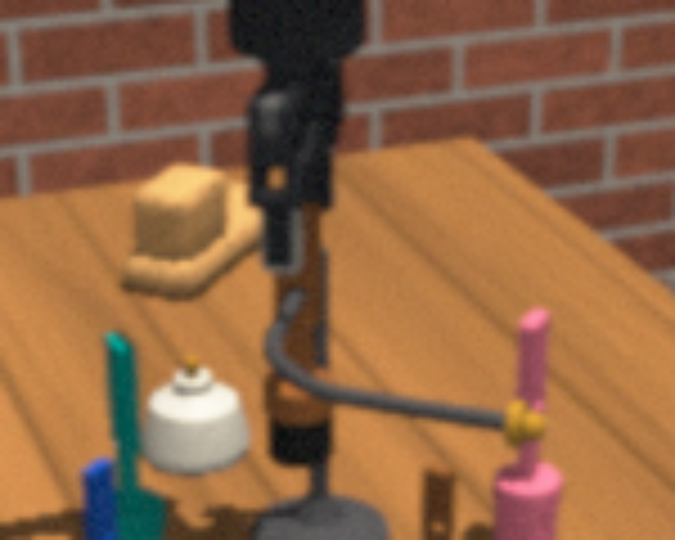

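Straddling the handle; the near finger is clear of the rod. Closing.

Call:
arm_command(plan=[0.05, 0.05, 0.05, 0, 0, 0, 0, 0, 0, 0, 0, 0, 0, 0, 0, 0, 0, 0, 0, 0, 0, 0, 0, 0], grip=1)

```text
time_s: 5.15
ee_pos: [0.5136, 0.1323, 0.2332]
orientation: [-2.492, 1.563, 0.091]
wrist_force: [0.2, -0.5, 0.4]
width: 0.331
```

```bash
python3 - <<'E'
from rel import *
rel([.5118,.1324,.23],-122.2)
E
```

```text
t 5.15 pos [0.5136 0.1323 0.2332] d_cm [0.32 0.09 0.16] rot [ 0.2  -0.34  0.26] F [ 0.2  -0.53  0.42] T [-0.007 -0.014  0.019] w 0.331 q [0.04 0.41 1.68 0.   1.04 2.17]
```

Call:
arm_command(plan=[0.2, 0.05, 0.1, 0, 0, 0, 0, 0, 0, 0, 0, 0, 0, 0, 0, 0, 0, 0])

```text
time_s: 5.45
ee_pos: [0.5126, 0.1324, 0.2316]
orientation: [-2.535, 1.562, 0.048]
wrist_force: [1.0, -0.7, -0.5]
width: 0.117
```

Call:
arm_command(plan=[0, 0, 0, 0, 0, 0, 0, 0, 0, 0, 0, 0])

```text
time_s: 5.65
ee_pos: [0.5127, 0.1324, 0.2316]
orientation: [-2.533, 1.562, 0.05]
wrist_force: [-0.6, -0.1, 0.2]
width: 0.122
```

```bash
python3 - <<'E'
from rel import *
rel([.5118,.1324,.23],-122.2)
f=r.grab_frame("side"); cv2.imwrite("pics/s3.png",cv2.resize(f[100:220,150:300,::-1],None,fx=4.5,fy=4.5))
rel([.5118,.1324,.23],-122.2)
E
```

```text
t 5.65 pos [0.5127 0.1324 0.2316] d_cm [0.16 0.04 0.08] rot [ 0.21 -0.41  0.29] F [-0.62 -0.09  0.24] T [-0.001  0.059 -0.003] w 0.122 q [0.04 0.41 1.69 0.   1.03 2.17]
t 5.7 pos [0.5127 0.1324 0.2316] d_cm [0.16 0.04 0.08] rot [ 0.21 -0.41  0.29] F [-0.66  0.25 -0.57] T [-0.067 -0.003 -0.025] w 0.12 q [0.04 0.41 1.69 0.   1.03 2.17]
```

View pics/s3.png

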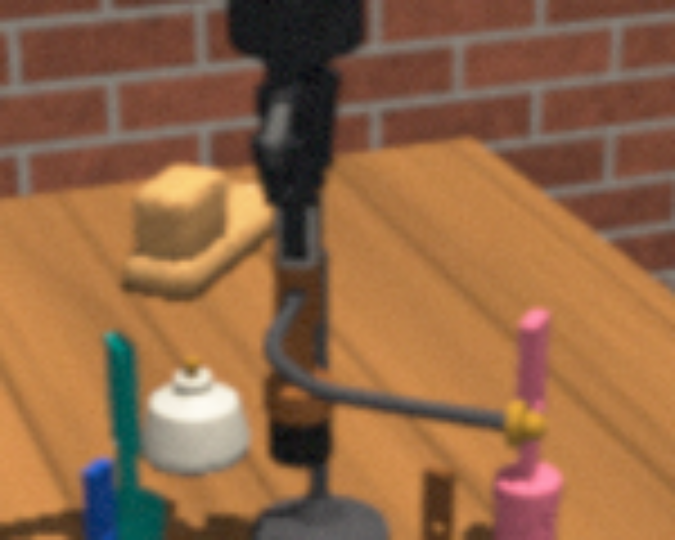

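```bash
cat > step.py <<'E'
import sys
from rel import *
OFF=-0.0008; Z=0.2336
def yaws(s):
    return np.mean([path(s+e)[1] for e in np.linspace(-.007,.007,15)])
def target(s,off=None):
    p,_=path(s);a=yaws(s);zt=np.array([np.sin(a),-np.cos(a)])
    return np.r_[p+zt*(OFF if off is None else off),Z],a
def cur_s(pos):
    ss=np.linspace(-.1,.2,3001);return ss[np.argmin([np.linalg.norm(path(s)[0]-pos[:2]) for s in ss])]
def Tm(h): return R.from_matrix(np.c_[[0,0,-1],[np.cos(h),np.sin(h),0],[np.sin(h),-np.cos(h),0]])
def plan(ds,n):
    st=r.read_state();pos=st['ee_pos'];M=R.from_euler('xyz',st['orientation']);s=cur_s(pos)
    p0,a0=target(s);print("t",round(st['time_s'],2),"s mm",round(s*1000,1),"end",round(SEND*1000,1),"pos",pos.round(4),"F",st['wrist_force'].round(2),"Ftool",M.inv().apply(st['wrist_force']).round(2),"T",st['wrist_torque'].round(2),"w",round(st['width'],3),"j6",round(st['joint_pos'][5],2))
    print(" err here cm (tool)",(M.inv().apply(p0-pos)*100).round(2),"rot",(M.inv()*Tm(a0)).as_rotvec(degrees=True).round(2))
    for i in range(n):
        s+=ds;p,a=target(s);T=Tm(a)
        print("  row",i+1,(M.inv().apply(p-pos)*100).round(2),(M.inv()*T).as_rotvec(degrees=True).round(1))
        pos,M=p,T
if __name__=="__main__": plan(float(sys.argv[1])/1000,int(sys.argv[2]))
E
python3 step.py 6 5
```

```text
t 5.7 s mm -61.5 end 173.7 pos [0.5127 0.1324 0.2316] F [-0.66  0.25 -0.57] Ftool [0.56 0.14 0.7 ] T [-0.07 -0.   -0.03] w 0.12 j6 2.17
 err here cm (tool) [-0.2 -0.  -0. ] rot [ 0.26 -0.41  0.29]
  row 1 [-0.2  0.6 -0. ] [ 0.3 -0.4  0.3]
  row 2 [-0.   0.6 -0. ] [0. 0. 0.]
  row 3 [-0.   0.6 -0. ] [0. 0. 0.]
  row 4 [-0.   0.6 -0. ] [0. 0. 0.]
  row 5 [-0.   0.6  0. ] [0. 0. 0.]
```

Call:
arm_command(plan=[-0.2, 0, 0, 0, 0, 0, 0, 0, 0, 0, 0, 0])

```text
time_s: 5.9
ee_pos: [0.5121, 0.1324, 0.2331]
orientation: [-2.501, 1.564, 0.082]
wrist_force: [-0.8, -0.6, -1.7]
width: 0.119
```

```bash
python3 step.py 6 5
```

```text
t 5.9 s mm -61.2 end 173.7 pos [0.5121 0.1324 0.2331] F [-0.77 -0.57 -1.74] Ftool [1.73 0.9  0.36] T [ 0.03 -0.   -0.  ] w 0.119 j6 2.17
 err here cm (tool) [-0.05  0.   -0.05] rot [ 0.26 -0.32  0.24]
  row 1 [-0.06  0.6  -0.05] [ 0.3 -0.3  0.2]
  row 2 [-0.   0.6 -0. ] [0. 0. 0.]
  row 3 [-0.   0.6 -0. ] [0. 0. 0.]
  row 4 [-0.   0.6 -0. ] [0. 0. 0.]
  row 5 [-0.   0.6 -0. ] [0. 0. 0.]
```

Fz ≈ −1.7 N: the brush is carried by the gripper. Start sliding.

Call:
arm_command(plan=[-0.05, 0.4, -0.05, 0, 0, 0, 0, 0.6, 0, 0, 0, 0, 0, 0.6, 0, 0, 0, 0, 0, 0.6, 0, 0, 0, 0, 0, 0.6, 0, 0, 0, 0])

```text
time_s: 6.4
ee_pos: [0.4958, 0.1068, 0.2326]
orientation: [-2.495, 1.566, 0.089]
wrist_force: [-0.1, -0.8, -1.7]
width: 0.118
```

```bash
python3 step.py 6 5
```

```text
t 6.4 s mm -30.8 end 173.7 pos [0.4958 0.1068 0.2326] F [-0.05 -0.78 -1.71] Ftool [ 1.71  0.7  -0.36] T [ 0.01 -0.06 -0.04] w 0.118 j6 2.12
 err here cm (tool) [-0.1   0.   -0.07] rot [ 0.3  -0.22  0.16]
  row 1 [-0.1   0.6  -0.06] [ 0.3 -0.2  0.2]
  row 2 [-0.   0.6 -0. ] [0. 0. 0.]
  row 3 [-0.   0.6 -0. ] [0. 0. 0.]
  row 4 [-0.   0.6  0. ] [-0.  0.  0.]
  row 5 [-0.   0.6  0. ] [-1.4  0.   0. ]
```

Call:
arm_command(plan=[-0.1, 0.6, -0.05, 0, 0, 0, -0.02, 0.6, -0.02, 0, 0, 0, -0.02, 0.6, 0, 0, 0, 0, -0.02, 0.6, 0, 0, 0, 0, -0.02, 0.5, 0, -1.5, 0, 0])

```text
time_s: 6.9
ee_pos: [0.4794, 0.079, 0.2347]
orientation: [-2.561, 1.566, 0.049]
wrist_force: [0.1, 0.0, -2.1]
width: 0.118
```

```bash
python3 step.py 6 5
```

```text
t 6.9 s mm 1.4 end 173.7 pos [0.4794 0.079  0.2347] F [ 0.06  0.05 -2.12] Ftool [ 2.12 -0.07 -0.02] T [-0.01  0.02 -0.03] w 0.118 j6 2.03
 err here cm (tool) [ 0.11 -0.    0.03] rot [-0.73 -0.24  0.15]
  row 1 [0.11 0.59 0.01] [-5.3 -0.2  0.1]
  row 2 [ 0.    0.59 -0.03] [-5.7  0.   0. ]
  row 3 [-0.    0.59 -0.03] [-5.7  0.   0. ]
  row 4 [ 0.    0.59 -0.03] [-5.7  0.   0. ]
  row 5 [-0.    0.59 -0.03] [-5.7  0.   0. ]
```

Call:
arm_command(plan=[0.1, 0.5, 0.0, -4.5, 0, 0, 0, 0.5, -0.03, -5, 0, 0, 0, 0.5, -0.03, -5, 0, 0])

```text
time_s: 7.2
ee_pos: [0.4726, 0.064, 0.2339]
orientation: [-2.828, 1.566, 0.044]
wrist_force: [0.6, 0.4, -1.8]
width: 0.118
```

```bash
python3 step.py 6 5
```

```text
t 7.2 s mm 18.2 end 173.7 pos [0.4726 0.064  0.2339] F [ 0.61  0.43 -1.77] Ftool [ 1.77 -0.57 -0.46] T [-0.05 -0.05  0.03] w 0.118 j6 1.74
 err here cm (tool) [ 0.03 -0.   -0.01] rot [-0.55 -0.28  0.09]
  row 1 [ 0.03  0.59 -0.05] [-6.3 -0.3  0.1]
  row 2 [-0.    0.59 -0.03] [-5.7  0.   0. ]
  row 3 [-0.    0.59 -0.03] [-5.7  0.   0. ]
  row 4 [ 0.    0.59 -0.03] [-4.1  0.   0. ]
  row 5 [-0.    0.59 -0.03] [-2.4  0.   0. ]
```

Call:
arm_command(plan=[0.03, 0.5, -0.04, -5.5, 0, 0, 0, 0.5, -0.03, -5, 0, 0, 0, 0.5, -0.03, -5, 0, 0])

```text
time_s: 7.5
ee_pos: [0.4703, 0.0478, 0.2338]
orientation: [-3.109, 1.565, 0.045]
wrist_force: [0.1, 0.9, -2.4]
width: 0.116
```

```bash
python3 step.py 6 5
```

```text
t 7.5 s mm 34.8 end 173.7 pos [0.4703 0.0478 0.2338] F [ 0.08  0.95 -2.38] Ftool [ 2.38 -0.94 -0.08] T [ 0.07 -0.08  0.04] w 0.116 j6 1.42
 err here cm (tool) [ 0.02  0.   -0.05] rot [-0.24 -0.31  0.01]
  row 1 [ 0.02  0.6  -0.08] [-5.4 -0.3 -0. ]
  row 2 [-0.    0.6  -0.04] [-2.4  0.   0. ]
  row 3 [-0.    0.6   0.01] [-2.4  0.   0. ]
  row 4 [ 0.    0.59 -0.02] [-4.6  0.   0. ]
  row 5 [-0.    0.59 -0.03] [-5.7  0.   0. ]
```

Call:
arm_command(plan=[0.02, 0.5, -0.07, -4.5, 0, 0, 0, 0.5, -0.04, -2.2, 0, 0, 0, 0.5, 0, -2, 0, 0])

```text
time_s: 7.8
ee_pos: [0.4721, 0.0316, 0.2338]
orientation: [3.029, 1.565, 0.06]
wrist_force: [0.8, -0.2, -1.7]
width: 0.121
```

```bash
python3 step.py 6 5
```

```text
t 7.8 s mm 51.1 end 173.7 pos [0.4721 0.0316 0.2338] F [ 0.81 -0.18 -1.74] Ftool [ 1.74  0.31 -0.75] T [ 0.15 -0.11  0.  ] w 0.121 j6 1.23
 err here cm (tool) [ 0.02  0.   -0.05] rot [-0.57 -0.35 -0.04]
  row 1 [ 0.03  0.6  -0.06] [-4.1 -0.3 -0.1]
  row 2 [ 0.    0.59 -0.03] [-5.7  0.   0. ]
  row 3 [-0.    0.59 -0.03] [-5.7  0.   0. ]
  row 4 [ 0.    0.59 -0.03] [-5.7  0.   0. ]
  row 5 [ 0.    0.59 -0.03] [-5.7  0.   0. ]
```

Call:
arm_command(plan=[0.03, 0.5, -0.05, -4, 0, 0, 0, 0.5, -0.03, -5, 0, 0, 0, 0.5, -0.03, -5, 0, 0])

```text
time_s: 8.1
ee_pos: [0.4767, 0.0163, 0.2338]
orientation: [2.838, 1.564, 0.122]
wrist_force: [0.3, 1.5, -1.4]
width: 0.119
```

```bash
python3 step.py 6 5
```

```text
t 8.1 s mm 67.2 end 173.7 pos [0.4767 0.0163 0.2338] F [ 0.3   1.52 -1.42] Ftool [ 1.43 -1.26 -0.89] T [ 0.24 -0.09  0.01] w 0.119 j6 0.94
 err here cm (tool) [ 0.02 -0.   -0.03] rot [ 0.79 -0.39 -0.12]
  row 1 [ 0.02  0.59 -0.05] [-4.9 -0.4 -0.1]
  row 2 [-0.    0.59 -0.03] [-5.7  0.   0. ]
  row 3 [ 0.    0.59 -0.03] [-5.7  0.   0. ]
  row 4 [-0.    0.59 -0.03] [-5.1  0.   0. ]
  row 5 [ 0.    0.6  -0.03] [-2.9  0.   0. ]
```

Call:
arm_command(plan=[0.02, 0.5, -0.1, -4.5, 0, 0, 0, 0.5, -0.04, -5, 0, 0, 0, 0.5, -0.03, -5, 0, 0])

```text
time_s: 8.4
ee_pos: [0.4853, 0.0029, 0.2339]
orientation: [2.607, 1.563, 0.154]
wrist_force: [1.2, 0.6, -1.6]
width: 0.12
```

```bash
python3 step.py 6 5
```

```text
t 8.4 s mm 83.4 end 173.7 pos [0.4853 0.0029 0.2339] F [ 1.22  0.62 -1.58] Ftool [ 1.59  0.29 -1.33] T [ 0.16  0.   -0.01] w 0.12 j6 0.65
 err here cm (tool) [0.03 0.   0.  ] rot [ 0.42 -0.38 -0.22]
  row 1 [ 0.03  0.59 -0.02] [-5.1 -0.4 -0.2]
  row 2 [ 0.    0.59 -0.03] [-3.6  0.   0. ]
  row 3 [-0.    0.6  -0.01] [-1.3  0.   0. ]
  row 4 [ 0.   0.6 -0. ] [0. 0. 0.]
  row 5 [ 0.   0.6 -0. ] [0. 0. 0.]
```

Call:
arm_command(plan=[0.02, 0.5, -0.06, -4.5, 0, 0, 0, 0.5, -0.03, -3.5, 0, 0, 0, 0.5, -0.02, -1.5, 0, 0])

```text
time_s: 8.7
ee_pos: [0.4963, -0.008, 0.2339]
orientation: [2.546, 1.563, 0.267]
wrist_force: [0.8, 1.4, -2.6]
width: 0.116
```

```bash
python3 step.py 6 5; python3 - <<'E'
from h import *
f=r.grab_frame("side"); cv2.imwrite("pics/s4.png",cv2.resize(f[80:260,150:300,::-1],None,fx=3.3,fy=3.3))
E
python3 step.py 6 5
```

```text
t 8.7 s mm 99.0 end 173.7 pos [ 0.4963 -0.008   0.2339] F [ 0.78  1.38 -2.56] Ftool [ 2.57 -0.32 -1.54] T [ 0.15 -0.05  0.  ] w 0.116 j6 0.46
 err here cm (tool) [ 0.03  0.   -0.01] rot [ 0.24 -0.38 -0.25]
  row 1 [ 0.03  0.6  -0.01] [-0.  -0.4 -0.3]
  row 2 [0.  0.6 0. ] [0. 0. 0.]
  row 3 [ 0.   0.6 -0. ] [0. 0. 0.]
  row 4 [ 0.   0.6 -0. ] [0. 0. 0.]
  row 5 [ 0.   0.6 -0. ] [0. 0. 0.]
t 8.75 s mm 100.1 end 173.7 pos [ 0.4972 -0.0087  0.234 ] F [ 1.34 -0.58 -1.82] Ftool [ 1.83  1.38 -0.41] T [-0.05 -0.04 -0.03] w 0.115 j6 0.46
 err here cm (tool) [ 0.04 -0.   -0.01] rot [ 0.08 -0.39 -0.34]
  row 1 [ 0.04  0.6  -0.01] [-0.  -0.4 -0.3]
  row 2 [ 0.   0.6 -0. ] [0. 0. 0.]
  row 3 [ 0.   0.6 -0. ] [0. 0. 0.]
  row 4 [ 0.   0.6 -0. ] [0. 0. 0.]
  row 5 [ 0.   0.6 -0. ] [0. 0. 0.]
```

View pics/s4.png

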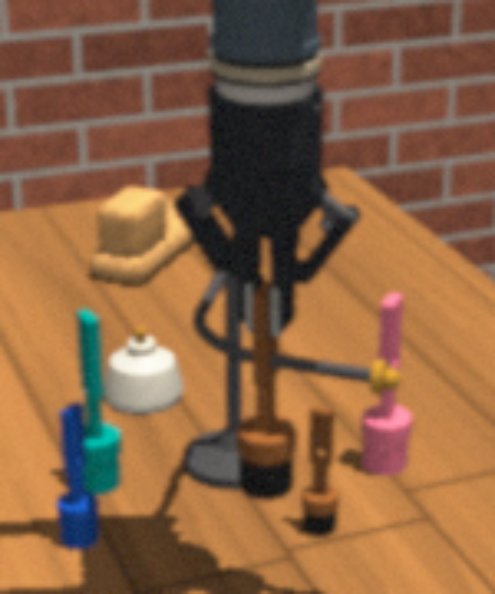

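Call:
arm_command(plan=[0.03, 0.6, -0.02, 0, 0, 0, 0, 0.6, 0, 0, 0, 0, 0, 0.6, 0, 0, 0, 0, 0, 0.6, 0, 0, 0, 0, 0, 0.5, 0, 0, 0, 0])

```text
time_s: 9.25
ee_pos: [0.5202, -0.0287, 0.2338]
orientation: [2.486, 1.562, 0.205]
wrist_force: [-0.4, -0.3, -0.9]
width: 0.121
```

```bash
python3 step.py 6 2
```

```text
t 9.25 s mm 130.7 end 173.7 pos [ 0.5202 -0.0287  0.2338] F [-0.38 -0.34 -0.86] Ftool [ 0.86 -0.07  0.52] T [ 0.06  0.02 -0.03] w 0.121 j6 0.44
 err here cm (tool) [ 0.02  0.   -0.03] rot [-0.1  -0.39 -0.3 ]
  row 1 [ 0.02  0.6  -0.04] [-0.1 -0.4 -0.3]
  row 2 [ 0.   0.6 -0. ] [0. 0. 0.]
```

Call:
arm_command(plan=[0.02, 0.6, -0.03, 0, 0, 0, 0, 0.6, 0, 0, 0, 0, 0, 0.6, 0, 0, 0, 0, 0, 0.6, 0, 0, 0, 0, 0, 0.5, 0, 0, 0, 0])

```text
time_s: 9.75
ee_pos: [0.5444, -0.0495, 0.2335]
orientation: [2.434, 1.563, 0.153]
wrist_force: [-0.2, -0.3, -1.4]
width: 0.119
```

```bash
python3 step.py 2 2
```

```text
t 9.75 s mm 162.6 end 173.7 pos [ 0.5444 -0.0495  0.2335] F [-0.22 -0.31 -1.41] Ftool [1.41 0.02 0.39] T [-0.02 -0.05 -0.01] w 0.119 j6 0.41
 err here cm (tool) [-0.01  0.   -0.03] rot [-0.11 -0.36 -0.31]
  row 1 [-0.01  0.2  -0.03] [-0.1 -0.4 -0.3]
  row 2 [ 0.   0.2 -0. ] [0. 0. 0.]
```

Call:
arm_command(plan=[0, 0.25, -0.02, 0, 0, 0, 0, 0.25, 0, 0, 0, 0, 0, 0.2, 0, 0, 0, 0])

```text
time_s: 10.05
ee_pos: [0.5507, -0.0546, 0.2334]
orientation: [2.438, 1.563, 0.157]
wrist_force: [-0.2, 0.2, -1.9]
width: 0.118
```

```bash
python3 step.py 2 1; python3 - <<'E'
from h import *
f=r.grab_frame("side"); cv2.imwrite("pics/s5.png",cv2.resize(f[140:240,210:310,::-1],None,fx=6,fy=6,interpolation=cv2.INTER_CUBIC))
E
```

```text
t 10.05 s mm 170.6 end 173.7 pos [ 0.5507 -0.0546  0.2334] F [-0.17  0.21 -1.92] Ftool [ 1.92 -0.28 -0.04] T [0.03 0.06 0.01] w 0.118 j6 0.41
 err here cm (tool) [-0.02 -0.   -0.01] rot [-0.12 -0.36 -0.3 ]
  row 1 [-0.01  0.2  -0.01] [-0.1 -0.4 -0.3]
```

View pics/s5.png

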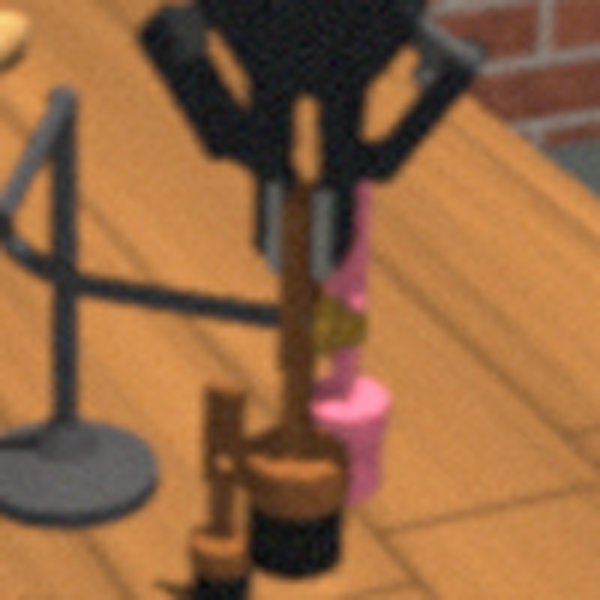

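Call:
arm_command(plan=[0, 0.1, 0, 0, 0, 0, 0, 0.1, 0, 0, 0, 0])

```text
time_s: 10.3
ee_pos: [0.552, -0.0557, 0.2334]
orientation: [2.525, 1.563, 0.244]
wrist_force: [-0.7, 0.6, -1.4]
width: 0.117
```

Call:
arm_command(plan=[0, 0.1, 0, 0, 0, 0])

```text
time_s: 10.4
ee_pos: [0.552, -0.0558, 0.2333]
orientation: [2.776, 1.564, 0.495]
wrist_force: [-1.9, 2.7, 0.5]
width: 0.116
```

```bash
python3 step.py 2 1
```

```text
t 10.4 s mm 172.5 end 173.7 pos [ 0.552  -0.0558  0.2333] F [-1.89  2.67  0.54] Ftool [-0.54 -3.17 -0.79] T [ 0.35  0.27 -0.01] w 0.116 j6 0.4
 err here cm (tool) [-0.03  0.   -0.02] rot [-0.13 -0.34 -0.13]
  row 1 [-0.03  0.2  -0.02] [-0.1 -0.3 -0.1]
```

Call:
arm_command(plan=[0.15, 0.02, 0, 0, 0, 0, 0.03, 0.02, 0, 0, 0, 0])

```text
time_s: 10.6
ee_pos: [0.5522, -0.0557, 0.232]
orientation: [2.84, 1.564, 0.559]
wrist_force: [-0.7, 0.5, 1.9]
width: 0.118
```

```bash
python3 step.py 2 1
```

```text
t 10.6 s mm 172.5 end 173.7 pos [ 0.5522 -0.0557  0.232 ] F [-0.74  0.51  1.91] Ftool [-1.92 -0.89  0.08] T [0.2  0.28 0.03] w 0.118 j6 0.4
 err here cm (tool) [-0.16  0.    0.  ] rot [-0.12 -0.36 -0.11]
  row 1 [-0.16  0.2   0.  ] [-0.1 -0.4 -0.1]
```

Call:
arm_command(plan=[0, 0, 0, 0, 0, 0, 0, 0, 0, 0, 0, 0, 0, 0, 0, 0, 0, 0, 0, 0, 0, 0, 0, 0], grip=0)

```text
time_s: 11.0
ee_pos: [0.5539, -0.0567, 0.2328]
orientation: [2.371, 1.561, 0.091]
wrist_force: [-0.4, -0.5, 0.6]
width: 0.499
```

```bash
python3 step.py 2 1; python3 - <<'E'
from h import *
f=r.grab_frame("side"); cv2.imwrite("pics/s6.png",cv2.resize(f[140:240,210:310,::-1],None,fx=6,fy=6,interpolation=cv2.INTER_CUBIC))
E
```

```text
t 11.0 s mm 174.4 end 173.7 pos [ 0.5539 -0.0567  0.2328] F [-0.41 -0.5   0.63] Ftool [-0.63  0.02  0.64] T [0.01 0.03 0.07] w 0.499 j6 0.4
 err here cm (tool) [-0.08 -0.    0.03] rot [-0.1  -0.42 -0.41]
  row 1 [-0.08  0.2   0.03] [-0.1 -0.4 -0.4]
```

View pics/s6.png

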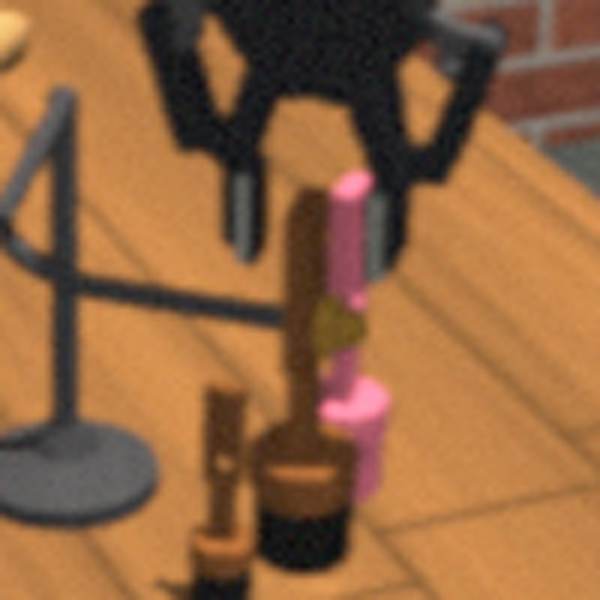

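Call:
arm_command(plan=[-1, 0, 0, 0, 0, 0, -2, 0, 0, 0, 0, 0, -3, 0, 0, 0, 0, 0, -4, 0, 0, 0, 0, 0, -4, 0, 0, 0, 0, 0])

```text
time_s: 11.55
ee_pos: [0.5494, -0.0562, 0.3731]
orientation: [-1.772, 1.564, 2.23]
wrist_force: [0.5, -0.6, -0.7]
width: 0.5
```

Call:
arm_command(plan=[0, 0, -5, 0, 0, 0, 0, 0, -5, 0, 0, 0, 0, 0, -5, 0, 0, 0, 0, 0, 0, 0, 0, 0])

```text
time_s: 11.95
ee_pos: [0.6536, 0.0576, 0.3873]
orientation: [2.286, 1.552, -0.001]
wrist_force: [-1.3, -0.4, -0.6]
width: 0.496
```

```bash
python3 step.py 2 1; python3 - <<'E'
from h import *
f=r.grab_frame("side"); cv2.imwrite("pics/s7f.png",f[:,:,::-1]);cv2.imwrite("pics/s7.png",cv2.resize(f[130:230,210:310,::-1],None,fx=6,fy=6,interpolation=cv2.INTER_CUBIC))
f=r.grab_frame("top"); cv2.imwrite("pics/t7f.png",f[:,:,::-1])
cv2.imwrite("pics/t7.png",cv2.resize(f[130:270,120:310,::-1],None,fx=4,fy=4,interpolation=cv2.INTER_CUBIC))
E
```

```text
t 11.95 s mm 175.9 end 173.7 pos [0.6536 0.0576 0.3873] F [-1.31 -0.4  -0.61] Ftool [ 0.59 -0.74  1.17] T [0.04 0.   0.02] w 0.496 j6 0.63
 err here cm (tool) [15.18 -0.1  15.4 ] rot [-0.45 -0.71 -0.83]
  row 1 [15.18  0.1  15.4 ] [-0.5 -0.7 -0.8]
```

View pics/s7.png

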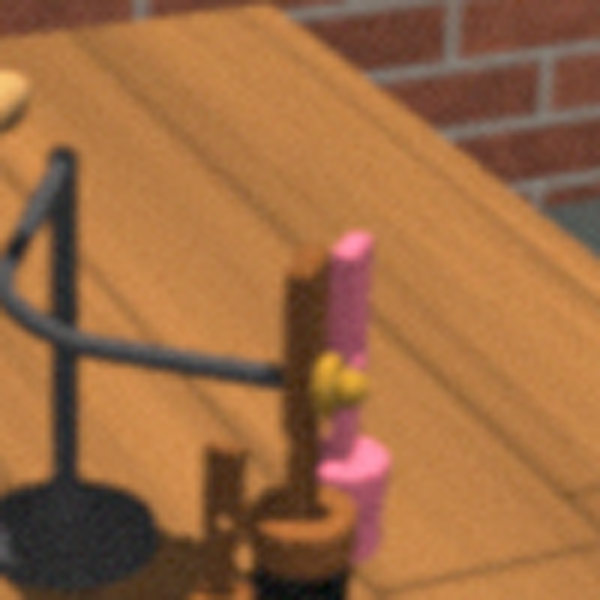

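View pics/t7.png

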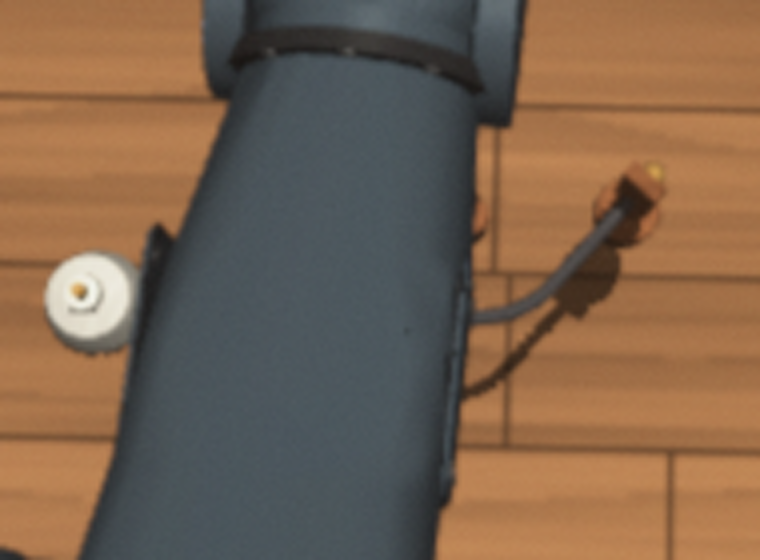

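Call:
arm_command(plan=[0, 0, 0, 0, 0, 0, 0, 0, 0, 0, 0, 0, 0, 0, 0, 0, 0, 0, 0, 0, 0, 0, 0, 0, 0, 0, 0, 0, 0, 0])

```text
time_s: 12.55
ee_pos: [0.6479, 0.0496, 0.3884]
orientation: [2.011, 1.556, -0.285]
wrist_force: [0.3, -0.3, 0.2]
width: 0.499
```

```bash
python3 - <<'E'
from h import *
S=[cv2.imread("pics/s7f.png"),r.grab_frame("side")[:,:,::-1].copy()]
T=[cv2.imread("pics/t7f.png"),r.grab_frame("top")[:,:,::-1].copy()]
print([np.abs(a[0].astype(int)-a[1])[y0:y1,x0:x1].mean().round(2) for a,(y0,y1,x0,x1) in((S,(165,235,245,275)),(T,(165,195,265,290)))])
cv2.imwrite("pics/t8.png",cv2.resize(T[1][160:205,255:300],None,fx=14,fy=14,interpolation=cv2.INTER_CUBIC))
cv2.imwrite("pics/s8.png",cv2.resize(S[1][165:240,235:290],None,fx=8,fy=8,interpolation=cv2.INTER_CUBIC))
E
```

```text
[np.float64(3.06), np.float64(1.1)]
```

View pics/t8.png

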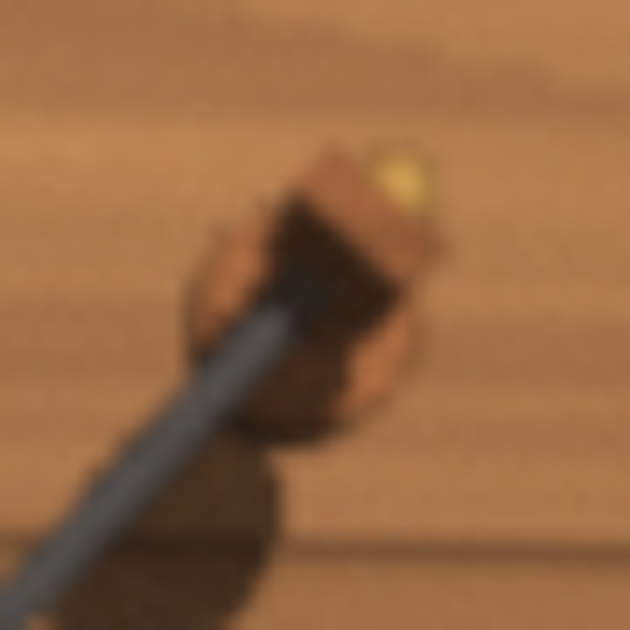

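View pics/s8.png

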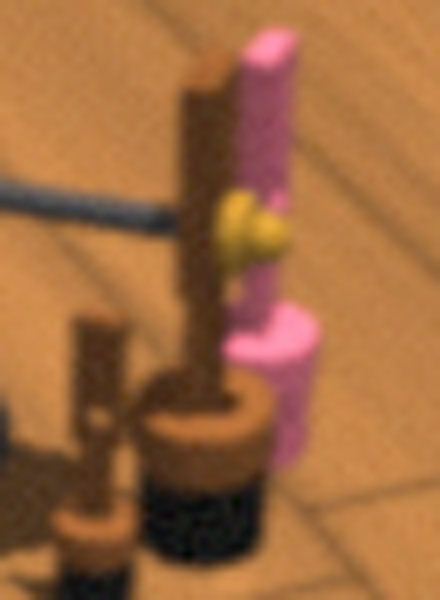

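```bash
python3 - <<'E'
from geo import *
f=lambda z:[(z[0]+.5)/14-.5+255,(z[1]+.5)/14-.5+160]
P=np.array([plane("top",*f(c),.253) for c in[(335,143),(442,243),(400,287),(297,192)]]);m=P.mean(0)
print(P.round(4),m,np.linalg.norm(P-np.roll(P,1,0),axis=1)*1000)
q=rot(yaw+swing).T@(m[:2]-org)*1000;print("outer-leg coords mm (expect 17.6,121.9)",q,"dist from bend mid",np.linalg.norm(q))
print(tri(f((368.5,216)),[(208+.5)/8-.5+235,(70+.5)/8-.5+165]))
a=r.grab_frame("side")[:,:,::-1].astype(float)
b=r.grab_frame("side")[:,:,::-1].astype(float);print(np.abs(a-b)[165:235,245:275].mean(),np.abs(a-b)[300:370,100:200].mean())
cv2.imwrite("pics/s9.png",b.astype(np.uint8))
E
```

```text
[[ 0.562  -0.0544  0.253 ]
 [ 0.5447 -0.0731  0.253 ]
 [ 0.5368 -0.0659  0.253 ]
 [ 0.5531 -0.0479  0.253 ]] [ 0.54913784 -0.06034154  0.253     ] [10.93698349 25.46034736 10.67703214 24.32357556]
outer-leg coords mm (expect 17.6,121.9) [ 22.29692506 121.36103135] dist from bend mid 123.39227203628508
(array([ 0.54903962, -0.06031276,  0.25339813]), np.float64(0.08811981195172133))
2.846825396825397 2.397761904761905
```

View pics/s9.png

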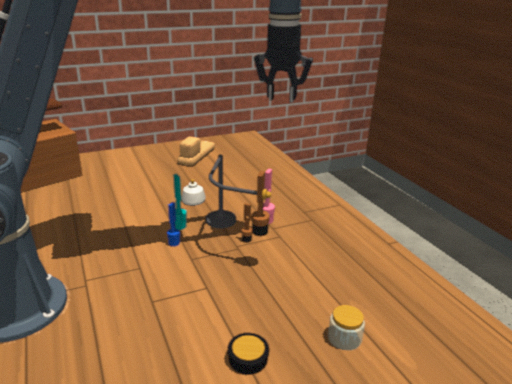

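Call:
arm_command(plan=[0, 0, 0, 0, 0, 0, 0, 0, 0, 0, 0, 0, 0, 0, 0, 0, 0, 0, 0, 0, 0, 0, 0, 0, 0, 0, 0, 0, 0, 0])

```text
time_s: 13.25
ee_pos: [0.6482, 0.0505, 0.388]
orientation: [2.02, 1.557, -0.274]
wrist_force: [-0.3, -0.2, 0.5]
width: 0.499
```

Call:
arm_command(plan=[0, 0, 0, 0, 0, 0, 0, 0, 0, 0, 0, 0, 0, 0, 0, 0, 0, 0, 0, 0, 0, 0, 0, 0, 0, 0, 0, 0, 0, 0])

```text
time_s: 13.75
ee_pos: [0.6482, 0.0505, 0.388]
orientation: [2.018, 1.557, -0.276]
wrist_force: [-0.5, 0.3, -0.7]
width: 0.494
```

```bash
python3 - <<'E'
from h import *
T=r.grab_frame("top")[:,:,::-1].copy()
A=T[160:205,255:300]
cv2.imwrite("pics/t10.png",cv2.resize(A,None,fx=14,fy=14,interpolation=cv2.INTER_CUBIC))
print(np.abs(cv2.imread("pics/t7f.png").astype(int)-T)[165:195,265:290].mean(), r.read_state()['time_s'])
E
```

```text
1.0933333333333333 13.8
```

View pics/t10.png

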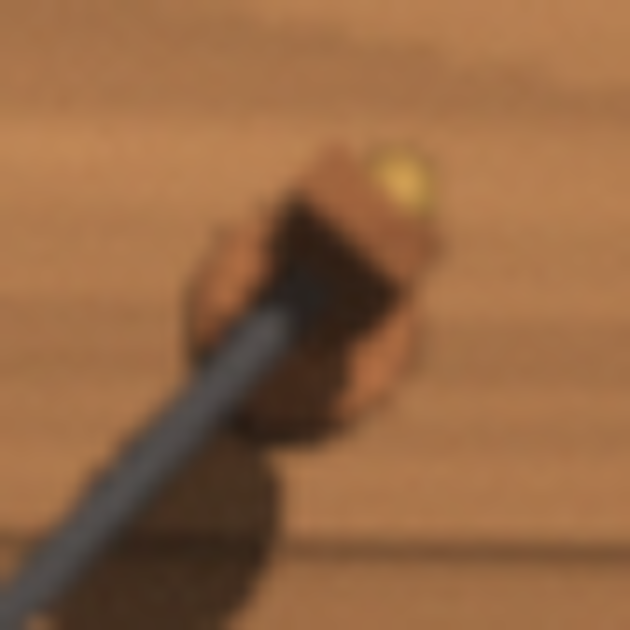

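```bash
python3 - <<'E'
from geo import *
f=lambda z:[(z[0]+.5)/14-.5+255,(z[1]+.5)/14-.5+160]
for z in(.1,.12,.135):
    a=plane("top",*f((185,320)),z);b=plane("top",*f((425,330)),z);c=plane("top",*f((305,445)),z)
    ctr=plane("top",*f((305,327)),z);q=rot(yaw+swing).T@(ctr[:2]-org)*1000
    print(z,np.linalg.norm(a-b)*1000,q)
# rod line visible just ahead of handle: pixel (245,345) zoom
q=plane("top",*f((240,345)),.2);print(rot(yaw+swing).T@(q[:2]-org)*1000)
# side view handle centre bottom/top : top (208,70), head bottom centre
E
```

```text
0.1 47.25937168467129 [ 12.93765757 127.17940168]
0.12 46.49157275241629 [ 14.77814756 123.54672927]
0.135 45.915723553225035 [ 16.15851505 120.82222497]
[15.57654318 98.69227667]
```

```bash
python3 -c "
from station import r
print(r.finish_job()); print(r.read_state()['time_s'])"
```

```text
the job is handed in; nothing more can be done
None
the job is handed in; nothing more can be done
```

The brush now hangs at rest against the brass collar, and I handed the job in at about 14 s.

I gripped the handle across its thickness, raised the brush 2 mm so the hole ran centred on the rod, and slid it along. From the pictures I measured the outer leg swung about 8° to the right of nominal and followed that line. After it touched the collar I lowered it onto the rod and let go.

**Forces:** side and drag forces stayed around 2 N or less at the readings I took between moves. The touch on the collar read about 3 N.

**Position:** the hole centre is about 123.4 mm from the middle of the bend, against 123 mm expected. That puts the handle within about 0.5 mm of the collar.

**At rest:** pictures taken about 2 s apart, with the gripper well clear, show no movement.

**Other objects:** I went nowhere near the tin, lamp or jar, and in the last pictures they stand where they were.

**One small disagreement:** the brush appears to hang tilted about 3–5° from vertical about the rod. The tilt is steady, probably friction, and I left it alone.

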